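# Hold a batten offcut in the cutting jig, ready for the saw

### The arm

A 6-joint arm with a two-finger parallel gripper is mounted at the origin on the work surface. World frame = base frame: x ahead of the robot, y to its left, z up, the work surface at z = 0. Lengths are in m, angles in rad, forces in N, time in s.
With the tool pointing down it reaches from about 0.425 to 0.95 m from the base axis. Payload 3.5 kg.
Tool frame: the origin (TCP) lies on the centre line of the jaws, within the pads' length; the fingertips stand 17 mm ahead of it and the grasp point (between the pads) lies 2 mm behind it; z points along the fingers, y is the line along which they close (so a half turn about z gives the same grasp; the last joint's range is limited). The gripper opens to 85 mm and grips with 20 to 120 N. Pads are 22 mm wide; open, the fingers measure 114 mm over their backs; the gripper's body (76 mm by 85 mm) begins 54 mm behind the grasp point. The pads swing forward as they close: fully open they stand 13 mm farther back than shut.
Start: joints at [1.067, 0.286, 1.577, -0, 1.279, -0.15], TCP at [0.234, 0.633, 0.248] pointing down, gripper open.
Joint ranges: [-2.77, 2.77], [-0.9, 2.22], [0.21, 2.48], [-1.53, 4.67], [0.24, 2.81], [-2.84, 2.84]. Speed limits (rad/s): [2.79, 2.79, 3.14, 3.14, 3.14, 3.14].

### API

Orientations are given as a unit quaternion [w, x, y, z].
In Python, from bench import monitor, eyes, workorder, spotter gives the robot as it stands. The module is installed in compiled form; this text tells all that it offers.
- The arm moves only by the tool servo_tool, never from a script. Its argument "moves" is a list of rows, each a list of 7 numbers: the shift along the tool's x, y, z in m, then the turn, a rotation vector about the tool's x, y, z in rad, then the finger opening in m, from 0 to 0.0854. A call has 1 to 12 rows; each row shifts and turns the commanded pose from where the row before left it, along the tool's axes as they then stand; what a row does not reach is not made up. A row lasts 1/8 s, in which the tool goes at most 62.5 mm and 10.7 degrees, less where a joint would pass 70% of its speed; a pose out of reach is approached as far as the arm can. A call is refused whole if a number of a shift passes 0.0625 or a number of a turn 0.188, either way. A call with a gripper value outside its range is refused whole. The fingers move at their own pace and stop on an object; "squeeze" is the grip in N (left out, the last holds). Time passes only in rows, so rows that do not move let the fingers close. It gives the time, the measured TCP pose, the force, the opening and the grip force at its end, in the units of the state.
- monitor.state(): the state, without advancing time (a new reading comes with each control period).
- eyes.read_camera(name): name is "scene" or "top"; returns a dict with "img" (400x640x3 uint8, red, green, blue), "K" (3x3 intrinsics, pixels), "k1" (the pictures are not rectified: a ray, as slopes to the right and down, at radius r is drawn at 1 + k1 r^2 times it, then the intrinsics apply), "eye" and "rotation" of the camera in the world. Camera axes: x right, y up, looking along -z (the intrinsics and any distortion apply to the point x, -y, -z); pixel columns grow to the right and rows downward; lengths in m; the calibration is good to about 2 mm. A picture is of the moment at which its call begins. There is no depth.
- workorder.close_job(): hands the job in; it is judged then, once.
Trained networks look in a picture, given as the dict that the camera call returned (one of the last four; its "shot" number tells which), for a name from the list of things; names that differ only in an ending like _2 or _b are one class to them, and where a whole thing is asked for, a point or a joint stands for the part that bears it (a point fixed in the world has none). Each returns a list of dicts, best first, with "conf" (0 to 1); they miss things now and then, are a little off and sometimes report something else, mostly with a low value. They report only what shows in the picture. A call takes as long as a camera call. They do not tell look-alikes from the thing itself.
- spotter.regions_of(name, picture): "region" (400x640 bool, what is visible of it) and "bbox" ([left, top, right, bottom] in pixels, round what is visible of it).
The state is a dict: "time": time; "q": joint angles; "joint_velocities": joint speeds; "joint_torque": joint torques, N m; "position": TCP position; "tool_rot": TCP orientation; "wrist_force": force on the tool from outside, world axes, zero at the start; "moment": the same for the moment, N m; "grip_width": opening from 0.0 (shut) to 1.0 (fully open); "grasp_force": force on a finger pad.
Only numpy, scipy, OpenCV 4.12 (cv2) and the standard library are available. Lean on these libraries where they do the work, as an engineer would, in place of code of your own. Each camera call takes 0.05 s, during which the arm holds its last target. There are 200 camera calls.

### The job

Lay the loose batten offcut upright (narrow side down) in the cutting jig with its square end against the stop block, wherever that block stands today, and its old tongue at the saw-guide end. Finish by holding it there yourself with one steady diagonal push, down onto the base board, flat against the fence and up against the stop block all at once (firmly, about a kilogram of push on each): the program ends while still pushing, nothing is let go. Leave the jar, hammer and brass coupling where they are.

Things in the scene. Friction and masses are not known exactly. Their poses are not given: they have to be found in the camera images.
- jig: Fixed plywood base board of the cutting jig, 160 (x) x 340 (y) x 18 mm, lying on the counter, turned a little. Origin: centre of its underside. Its own +x points across the lane to the fence, its y runs along the fence. The batten is laid on its top (18 mm above the counter). Board, fence and stop block are waxed, so the batten slides on them easily (friction about 0.25 to 0.35).
- fence: Low fixed wooden fence along the far (+x) edge of the base board, 25 (x) x 340 (y) x 20 mm high, standing on the board, same axes as the jig; a gripper holding the top part of the batten passes above it. Origin: centre of its underside, on top of the board. Its working face looks to its own -x and lies 12.5 mm from the origin (55 mm from the jig's centre line).
- stop: Fixed wooden stop block on the base board, hard against the fence face, at either the left (+y) or the right (-y) end of the jig: 60 (x) x 40 (y) x 45 mm, with a small steel screw on top up to 55 mm. Same axes as the jig. Origin: centre of its underside, on top of the board, 110 mm from the jig's middle. The face that the batten meets is the one looking to the middle of the jig, 20 mm from the origin.
- guide: Saw guide: two dark steel cheeks (21 x 10 mm each, 4 mm slit between) standing on top of the fence, up to 60 mm above the board, at the end of the jig opposite to the stop block. They are set 4 mm back from the fence face and are not over the lane. Origin: on the board's top in the lane, in line with the slit, 30 mm before the fence face; 110 mm from the jig's middle. Same axes as the jig.
- batten_mid (a point): Centre of the loose pale wooden batten offcut (half-way along and half-way up). Overall 240 mm long (its x), 32 mm wide (its y), 50 mm high (its z), about 0.14 to 0.24 kg. The last 34 mm at its +x end is an old tongue only 12 mm thick (centred in the width, full 50 mm high); its -x end is square and full. Starts upright on the counter, to the left of the jig, its length roughly along the robot's x.
- batten_square_end (a point): Middle of the batten's square end face (120 mm from its centre, 25 mm up). Axes as the batten.
- batten_tongue_tip (a point): Middle of the batten's tongue end face (120 mm from its centre, 25 mm up). Axes as the batten.
- batten: The batten itself; origin on its underside, half-way along. Axes as for its centre.
- jar: Closed glass jar, 64 mm across, 85 mm high. Bystander. Origin: centre of its underside.
- hammer: Hammer lying on the counter beyond the jig. Bystander. Origin under it.
- coupling: Brass pipe coupling, 34 mm across, 42 mm high, upright. Bystander. Origin: centre of its underside.
Mind the look-alikes: they are no part of the job. What is shaped like the batten but black or red is not meant.

How it is judged:
By the outcome, as a careful person would: the job done as asked, in the order asked, and still so for the second after the job is handed in, while the arm keeps its last pose, push and grip.
It also fails if it takes over 45 s, if anything falls off the work surface, if the arm or the gripper's body presses on something with over 40 N, if the wrist force passes 120 N, or if a joint passes its speed limit or range.

## Working session

There is one attempt and no reset: what is moved stays moved. The work goes in short steps, Python scripts to look and compute and a tool call to move; the robot and the scene stay as the last step left them, time stands still between calls to the robot, and variables do not carry over. Pictures are saved under pics/ and viewed, at most 10 in all, crops included, and the job is handed in when it is done.

Besides the shell and the picture viewer there is one more tool, called after ">>>" by a JSON object that holds its "fn" and its "kwargs". servo_tool: Moves the arm, as the interface text tells. Its arguments: {"type":"object","properties":{"moves":{"type":"array","items":{"type":"array","items":{"type":"number"}}},"squeeze":{"type":"number"}},"required":["moves"]}

```bash
mkdir -p pics
cat > h.py <<'E'
import numpy as np, cv2
from bench import monitor, eyes, workorder, spotter
def ray(p,uv):
    K=p["K"]; k=p["k1"]; d=np.array([(uv[0]-K[0][2])/K[0][0],(uv[1]-K[1][2])/K[1][1]])
    s=d.copy()
    for _ in range(30): s=d/(1+k*(s@s))
    return np.array(p["rotation"])@np.array([s[0],-s[1],-1])
def atz(p,uv,z):
    r=ray(p,np.array(uv,float)); e=np.array(p["eye"]); return e+r*(z-e[2])/r[2]
def proj(p,X):
    c=np.array(p["rotation"]).T@(np.array(X,float)-p["eye"]); s=np.array([c[0],-c[1]])/-c[2]
    s=s*(1+p["k1"]*(s@s)); K=p["K"]; return np.array([K[0][0]*s[0]+K[0][2],K[1][1]*s[1]+K[1][2]])
def save(p,n): cv2.imwrite("pics/"+n,p["img"][...,::-1])
E
python3 - <<'E'
from h import *
for c in("top","scene"):
    p=eyes.read_camera(c); save(p,c+"0.png"); print(c,p["eye"],np.round(p["rotation"],3).tolist(),p["K"],p["k1"])
    for n in("jig","stop","guide","fence","batten","jar","coupling","hammer"):
        for r in spotter.regions_of(n,p)[:4]: print(n,round(r["conf"],2),r["bbox"],r["region"].sum())
s=monitor.state();print(s["position"],s["tool_rot"],s["wrist_force"],s["grip_width"])
E
```

```text
top [0.29919318 0.1412258  1.01471212] [0.712, 0.065, -0.061, -0.696] [[413.11484062   0.         317.83000152]
 [  0.         413.11484062 200.41543153]
 [  0.           0.           1.        ]] -0.03353157293938045
stop 0.65 [460.4, 157.5, 484.2, 187.8] 598
guide 0.41 [378.6, 127.4, 394.0, 143.5] 142
fence 0.86 [361.0, 128.9, 500.3, 168.2] 1557
batten 0.96 [220.5, 267.2, 256.5, 376.9] 1757
batten 0.79 [135.4, 136.6, 170.8, 239.7] 1784
batten 0.77 [213.2, 145.6, 263.6, 240.7] 1683
jar 0.69 [284.2, 72.3, 313.4, 108.2] 732
coupling 0.66 [215.5, 146.3, 265.6, 244.0] 1730
coupling 0.53 [326.2, 241.8, 339.1, 252.4] 138
hammer 0.88 [332.7, 55.9, 433.5, 102.9] 1340
scene [ 0.88454741 -0.48047139  0.72056282] [0.88, 0.392, 0.112, 0.245] [[449.59919045   0.         316.60633821]
 [  0.         449.59919045 196.61339806]
 [  0.           0.           1.        ]] -0.11611085130641115
jig 0.96 [170.3, 230.8, 360.1, 393.5] 9748
stop 0.75 [205.0, 320.3, 246.6, 361.1] 1055
guide 0.51 [329.2, 263.4, 342.2, 286.7] 323
fence 0.9 [214.6, 262.8, 356.2, 392.1] 3074
batten 0.87 [227.7, 110.1, 292.5, 155.5] 1425
batten 0.61 [350.9, 113.1, 435.5, 138.9] 1645
batten 0.56 [317.8, 130.5, 389.8, 196.8] 1857
jar 0.7 [417.1, 206.0, 453.8, 255.6] 1321
coupling 0.81 [249.2, 190.2, 267.2, 211.3] 257
coupling 0.59 [327.9, 262.3, 342.3, 284.6] 314
hammer 0.79 [354.1, 265.3, 461.7, 377.4] 2460
[0.23385119 0.63321018 0.24837917] [1.01845634e-05 1.75974018e-01 9.84394810e-01 4.51531025e-05] [-0.0908976  -0.38298747 -0.18762318] 1.00087465633566
```

View pics/top0.png

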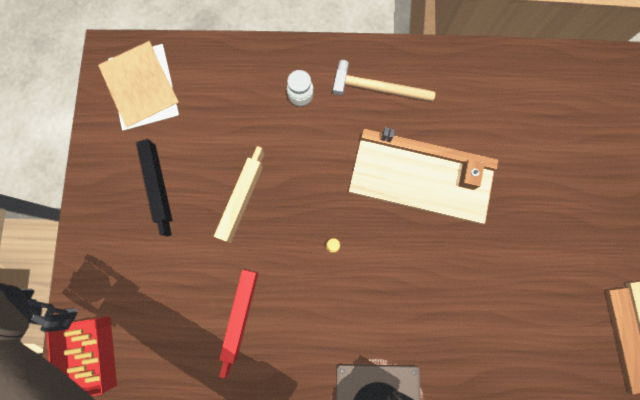

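View pics/scene0.png

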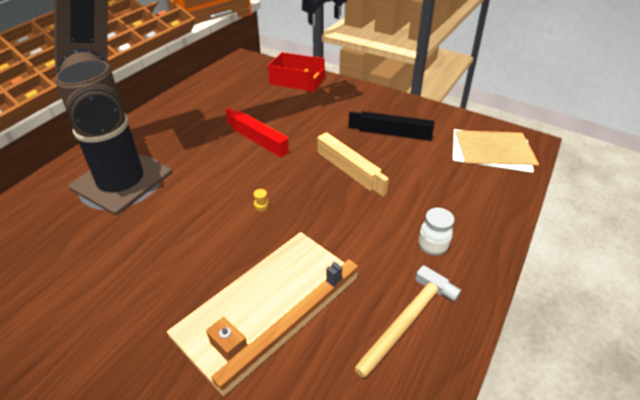

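Top picture: the pale batten is at about (240,195) with its tongue at (256,155). The black one at (154,187) and the red one at (239,323) are look-alikes. The stop is at (473,173), the right (-y) end of the jig, and the guide is at (388,134) on the left. Next I fit the poses and confirm in a crop.

```bash
cat > fit.py <<'E'
from h import *
from scipy.optimize import minimize
S=4
def box(x0,x1,y0,y1,z0,z1): return np.array([[x,y,z] for x in(x0,x1) for y in(y0,y1) for z in(z0,z1)])
def hull(p,P,pose,m,v):
    c,s=np.cos(pose[2]),np.sin(pose[2]); W=P@np.array([[c,s,0],[-s,c,0],[0,0,1]])+[pose[0],pose[1],0]
    q=np.array([(proj(p,w)+.5)*S-.5 for w in W])
    cv2.fillConvexPoly(m,cv2.convexHull(np.round(q*16).astype(np.int32).reshape(-1,1,2)),v,shift=4)
def render(p,parts,pose):
    m=np.zeros((400*S,640*S),np.uint8)
    for P,v in parts: hull(p,P,pose,m,v)
    return m
def cost(pose,parts,data):
    t=0
    for p,M,W in data:
        r=render(p,parts,pose); r=cv2.resize(r,(640,400),interpolation=cv2.INTER_AREA).astype(float)/255
        t+=np.abs(r-M)[W].sum()/M.sum()
    return t
def fit(x0,parts,data):
    x=np.array(x0,float); 
    for d in(.02,.006,.002):
        sim=np.vstack([x,x+[d,0,0],x+[0,d,0],x+[0,0,d*5]])
        r=minimize(cost,x,args=(parts,data),method="Nelder-Mead",options=dict(initial_simplex=sim,xatol=1e-4,fatol=1e-5)); x=r.x
    return x,r.fun
BAT=[(box(-.12,.086,-.016,.016,0,.05),255),(box(.08,.12,-.006,.006,0,.05),255)]
def jigparts(sgn): return [(box(-.08,.08,-.17,.17,.018,.018),255),(box(.055,.08,-.17,.17,.018,.038),0),(box(-.005,.055,sgn*.11-.02,sgn*.11+.02,.018,.063),0)]
def soft(p,win,lo,hi):
    # pale wood: blue/green level, scaled between background and wood
    g=p["img"].astype(float); v=g[...,1]
    M=np.clip((v-lo)/(hi-lo),0,1); W=np.zeros(v.shape,bool); l,t,r,b=win; W[t:b,l:r]=1
    return p,M*W,W
E
python3 - <<'E'
from fit import *
t=eyes.read_camera("top"); s=eyes.read_camera("scene")
for p,c in((t,[(240,200),(258,155),(210,200),(400,180),(430,150),(475,172),(365,200)]),(s,[(345,160),(350,150),(345,175),(250,300),(290,330),(230,330)])): print([(u,p["img"][u[1],u[0]].tolist()) for u in c])
print("guess",atz(t,(240,195),.025),atz(t,(258,150),.025),atz(t,(223,237),.025),atz(t,(424,180),.018))
cr=np.hstack([cv2.resize(t["img"][135:255,200:300],None,fx=4,fy=4,interpolation=3),cv2.resize(s["img"][120:210,305:400],(300,480),interpolation=3)]); cv2.imwrite("pics/crop.png",cr[...,::-1])
import pickle; pickle.dump((t,s),open("ts.pkl","wb"))
E
```

```text
[((240, 200), [247, 242, 201]), ((258, 155), [235, 208, 153]), ((210, 200), [130, 85, 65]), ((400, 180), [247, 244, 220]), ((430, 150), [240, 189, 133]), ((475, 172), [122, 122, 127]), ((365, 200), [133, 89, 70])]
[((345, 160), [198, 152, 91]), ((350, 150), [255, 251, 175]), ((345, 175), [135, 73, 41]), ((250, 300), [255, 249, 202]), ((290, 330), [143, 95, 55]), ((230, 330), [243, 217, 191])]Traceback (most recent call last):
  File "<stdin>", line 4, in <module>
  File "h.py", line 9, in atz
    r=ray(p,np.array(uv,float)); e=np.array(p["eye"]); return e+r*(z-e[2])/r[2]
  File "h.py", line 7, in ray
    return np.array(p["rotation"])@np.array([s[0],-s[1],-1])
           ~~~~~~~~~~~~~~~~~~~~~~~^~~~~~~~~~~~~~~~~~~~~~~~~~
ValueError: matmul: Input operand 1 has a mismatch in its core dimension 0, with gufunc signature (n?,k),(k,m?)->(n?,m?) (size 3 is different from 4)
```

```bash
sed -i 's/np.array(p\["rotation"\])/RM(p["rotation"])/; s/^def ray/from scipy.spatial.transform import Rotation\ndef RM(q): return Rotation.from_quat(q,scalar_first=True).as_matrix()\ndef ray/' h.py
python3 - <<'E'
from fit import *
t=eyes.read_camera("top"); s=eyes.read_camera("scene")
print("guess",atz(t,(240,195),.025),atz(t,(258,150),.025),atz(t,(223,237),.025),atz(t,(424,180),.018))
cr=np.hstack([cv2.resize(t["img"][135:255,200:300],None,fx=4,fy=4,interpolation=3),cv2.resize(s["img"][120:210,305:400],(300,480),interpolation=3)]); cv2.imwrite("pics/crop.png",cr[...,::-1])
a=atz(t,(258,150),.025);b=atz(t,(223,237),.025); m=atz(t,(240,195),.025); th=np.arctan2(*(a-b)[1::-1])
dt,ds=soft(t,(205,135,275,250),100,190),soft(s,(308,125,395,200),105,145)
for d in([dt],[ds],[dt,ds]): print("bat",*fit([m[0],m[1],th],BAT,d))
j=atz(t,(424,180),.018)
dt,ds=soft(t,(340,125,505,230),140,200),soft(s,(160,225,365,395),160,220)
for d in([dt],[ds],[dt,ds]): print("jig",*fit([j[0],j[1],-.15],jigparts(-1),d))
for n in("jar","coupling"):
  for p in(t,s):
    for r in spotter.regions_of(n,p)[:2]:
        x=np.argwhere(r["region"]).mean(0)[::-1]; print(n,r["conf"],atz(p,x,.03))
E
```

```text
guess [0.48657408 0.33841058 0.025     ] [0.60175504 0.30002823 0.025     ] [0.38298443 0.3735687  0.025     ] [ 0.53619137 -0.1138301   0.018     ]
bat [ 0.49027534  0.33614601 -0.3491289 ] 0.17968997495430855
bat [ 0.48787886  0.33644279 -0.35551665] 0.04140672244047385
bat [ 0.4896007   0.33619391 -0.35065464] 0.22982162067011466
jig [ 0.54664112 -0.11004492 -0.21375117] 0.11005046100561575
jig [ 0.54708143 -0.11153919 -0.2112225 ] 0.06831128253235108
jig [ 0.54698358 -0.11061174 -0.21295683] 0.18528992208238185
jar 0.94 [0.76866772 0.2030292  0.03      ]
jar 0.22 [0.36958262 0.11093288 0.03      ]
jar 0.85 [0.75928039 0.21040545 0.03      ]
coupling 0.69 [0.36828292 0.11090739 0.03      ]
coupling 0.49 [ 0.61237828 -0.12204765  0.03      ]
coupling 0.59 [0.37778248 0.09901655 0.03      ]
```

View pics/crop.png

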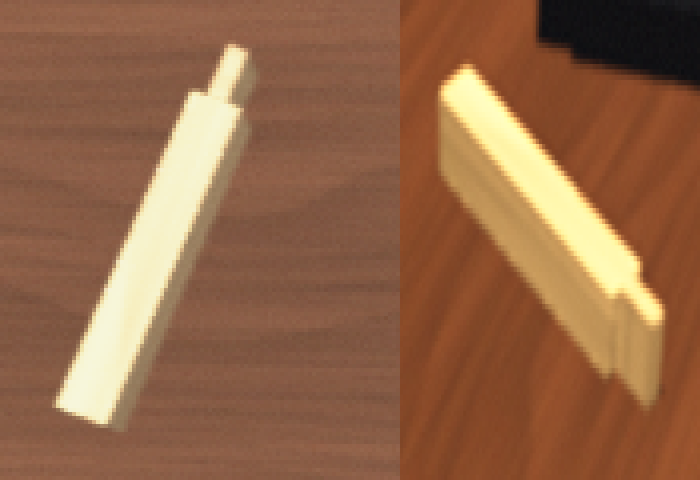

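The crop shows the pale batten: square end at the lower left, thin tongue at the upper right, upright. The black and red ones do not fit the description. I will grasp it with the wrist turned half round, so that the last joint stays in range at the jig.

>>> {"fn": "servo_tool", "kwargs": {"moves": [[-0.049,-0.027,0,0,0,0,0.085],[-0.049,-0.027,0,0,0,0,0.085],[-0.049,-0.027,0,0,0,0,0.085],[-0.049,-0.027,0,0,0,0,0.085],[-0.049,-0.027,0,0,0,0,0.085],[-0.049,-0.027,0,0,0,0,0.085],[-0.049,-0.027,0,0,0,0,0.085],[0,0,0,0,0,0.18,0.085],[0,0,0,0,0,0.18,0.085],[0,0,0,0,0,0.18,0.085],[0,0,0,0,0,0.18,0.085],[0,0,0,0,0,0.18,0.085]]}}

```text
time: 2.8
position: [0.4901, 0.337, 0.2485]
tool_rot: [0.0, 0.589, 0.808, 0.0]
wrist_force: [-0.2, 0.1, 0.6]
grip_width: 0.996
grasp_force: 0.0
```

>>> {"fn": "servo_tool", "kwargs": {"moves": [[0,0,0.01,0,0,0.187,0.085],[0,0,0.01,0,0,0.187,0.085],[0,0,0.01,0,0,0.187,0.085],[0,0,0.01,0,0,0.187,0.085],[0,0,0.01,0,0,0.187,0.085],[0,0,0.01,0,0,0.187,0.085],[0,0,0.01,0,0,0.187,0.085],[0,0,0.01,0,0,0.187,0.085],[0,0,0.01,0,0,0.187,0.085],[0,0,0.01,0,0,0.187,0.085],[0,0,0,0,0,0.187,0.085],[0,0,0,0,0,0.187,0.085]]}}

```text
time: 4.3
position: [0.4901, 0.337, 0.1482]
tool_rot: [0.0, 0.984, -0.18, -0.0]
wrist_force: [-0.6, -0.0, -0.5]
grip_width: 0.997
grasp_force: 0.0
```

```bash
cat > st.py <<'E'
from h import *
import sys
def rel(tx,ty,tz,yaw_y):
    s=monitor.state(); R=RM(s["tool_rot"]); d=np.array([tx,ty,tz])-s["position"]
    print("t",round(s["time"],2),"pos",np.round(s["position"],4),"q",np.round(s["q"],2),"F",np.round(s["wrist_force"],1),"M",np.round(s["moment"],2),"g",s["grip_width"],s["grasp_force"])
    a=np.arctan2(R[1,1],R[0,1]); e=(yaw_y-a+np.pi)%(2*np.pi)-np.pi
    print("tilt",R[:,2].round(3),"toolframe shift",np.round(R.T@d,4),"turn about tool z",round(-e,4))
rel(*map(float,sys.argv[1:]))
E
python3 st.py .489 .336 .042 -1.922
```

```text
t 4.3 pos [0.4901 0.337  0.1482] q [ 0.43  0.21  1.86 -0.    1.07  2.37] F [-0.6 -0.  -0.5] M [-0.02  0.04 -0.02] g 0.9974838122217928 0.0
tilt [-0. -0. -1.] toolframe shift [-0.0006  0.0013  0.1062] turn about tool z -0.0112
```

>>> {"fn": "servo_tool", "kwargs": {"moves": [[-0.0006,0.0013,0.03,0,0,-0.011,0.085],[0,0,0.03,0,0,0,0.085],[0,0,0.026,0,0,0,0.085],[0,0,0.02,0,0,0,0.085],[0,0,0,0,0,0,0.06],[0,0,0,0,0,0,0.04],[0,0,0,0,0,0,0.02],[0,0,0,0,0,0,0.02],[0,0,0,0,0,0,0.02],[0,0,0,0,0,0,0.02],[0,0,0,0,0,0,0.02]], "squeeze": 80}}

```text
time: 5.68
position: [0.4904, 0.3367, 0.0441]
tool_rot: [-0.001, 0.985, -0.172, 0.001]
wrist_force: [-0.0, -0.7, 6.4]
grip_width: 0.359
grasp_force: 82.8
```

```bash
python3 st.py .489 .336 .042 -1.922
python3 - <<'E'
from h import *
t=eyes.read_camera("top"); s=eyes.read_camera("scene")
c=np.hstack([cv2.resize(t["img"][120:280,160:340],(450,400),interpolation=3),cv2.resize(s["img"][60:220,260:420],(350,400),interpolation=3)])
cv2.imwrite("pics/grasp.png",c[...,::-1])
E
```

```text
t 5.67 pos [0.4904 0.3367 0.0441] q [ 0.43  0.36  1.9  -0.    0.88  2.35] F [-0.  -0.7  6.4] M [-0.05  0.03 -0.  ] g 0.35906320172610967 82.75810360908508
tilt [ 0.003  0.001 -1.   ] toolframe shift [-0.0011  0.0011  0.0021] turn about tool z 0.0061
```

View pics/grasp.png

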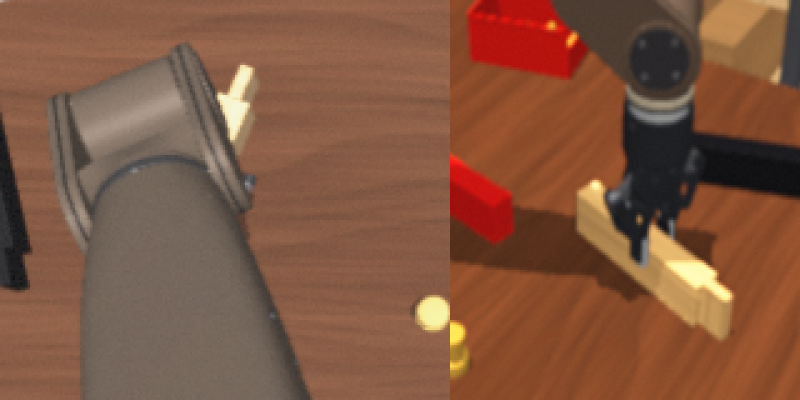

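Gripped: the opening matches the batten's width, the tongue points away from the robot, and the TCP is about 44 mm above the underside. Lift, carry, then turn.

>>> {"fn": "servo_tool", "kwargs": {"moves": [[0,0,-0.03,0,0,0,0.02],[0,0,-0.045,0,0,0,0.02],[0,0,-0.045,0,0,0,0.02],[0.028,0.044,0,0,0,0,0.02],[0.028,0.044,0,0,0,0,0.02],[0.028,0.044,0,0,0,0,0.02],[0.028,0.044,0,0,0,0,0.02],[0.028,0.044,0,0,0,0,0.02],[0.028,0.044,0,0,0,0,0.02],[0.028,0.044,0,0,0,0,0.02],[0.028,0.044,0,0,0,0,0.02]]}}

```text
time: 7.15
position: [0.58, -0.0724, 0.1612]
tool_rot: [-0.0, 0.985, -0.172, -0.001]
wrist_force: [0.7, 0.8, -1.6]
grip_width: 0.358
grasp_force: 82.0
```

>>> {"fn": "servo_tool", "kwargs": {"moves": [[0,0,0,0,0,-0.171,0.02],[0,0,0,0,0,-0.171,0.02],[0,0,0,0,0,-0.171,0.02],[0,0,0,0,0,-0.171,0.02],[0,0,0,0,0,-0.171,0.02],[0,0,0,0,0,-0.171,0.02],[0,0,0,0,0,-0.171,0.02],[0,0,0,0,0,-0.171,0.02],[0,0,0,0,0,-0.171,0.02],[0,0,0,0,0,-0.171,0.02],[0,0,0,0,0,0,0.02],[0,0,0,0,0,0,0.02]]}}

```text
time: 8.65
position: [0.5803, -0.0708, 0.1617]
tool_rot: [-0.001, 0.777, 0.63, -0.0]
wrist_force: [-0.2, -0.0, -2.2]
grip_width: 0.361
grasp_force: 81.9
```

```bash
python3 st.py .580 -.0721 .062 -.2125
python3 - <<'E'
from h import *
t=eyes.read_camera("top"); s=eyes.read_camera("scene")
cv2.imwrite("pics/hover.png",cv2.resize(s["img"][180:400,150:450],(800,587),interpolation=3)[...,::-1])
E
```

```text
t 8.65 pos [ 0.5803 -0.0708  0.1617] q [-0.29  0.18  1.87  0.    1.09 -0.09] F [-0.2 -0.  -2.2] M [ 0.03 -0.05 -0.  ] g 0.36067070019581166 81.89505815505981
tilt [-0.001  0.    -1.   ] toolframe shift [-0.0013  0.0001  0.0997] turn about tool z 0.004
```

View pics/hover.png

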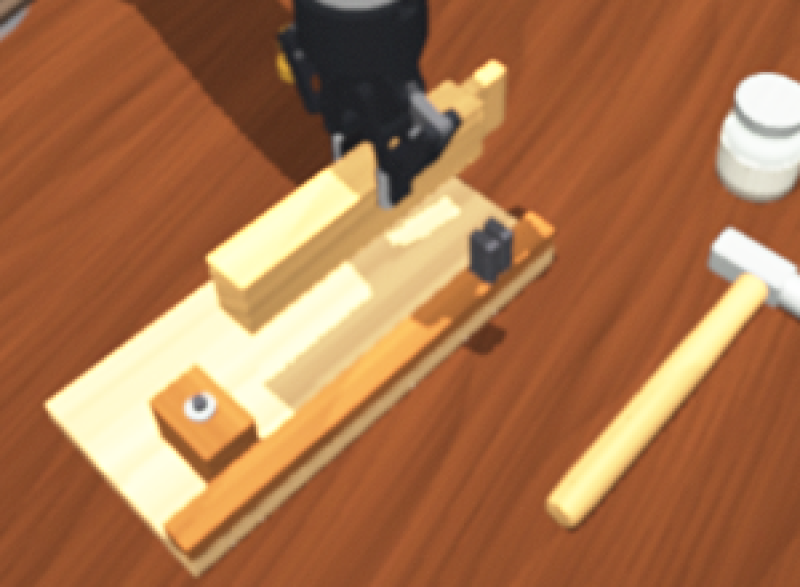

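>>> {"fn": "servo_tool", "kwargs": {"moves": [[0,0,0.03,0,0,0.004,0.02],[0,0,0.03,0,0,0,0.02],[0,0,0.02,0,0,0,0.02],[0,0,0.012,0,0,0,0.02],[0,0,0.004,0,0,0,0.02],[0,0,0.003,0,0,0,0.02],[0,0,0.002,0,0,0,0.02],[0,0,0,0,0,0,0.02]]}}

```text
time: 9.75
position: [0.5815, -0.0712, 0.0622]
tool_rot: [0.001, 0.777, 0.629, 0.001]
wrist_force: [1.1, -0.5, -1.1]
grip_width: 0.359
grasp_force: 82.0
```

```bash
python3 st.py .5914 -.0899 .062 -.2125
```

```text
t 9.75 pos [ 0.5815 -0.0712  0.0622] q [-0.29  0.31  1.92  0.    0.91 -0.08] F [ 1.1 -0.5 -1.1] M [ 0.02 -0.05 -0.01] g 0.3586508174396041 82.0173168182373
tilt [ 0.002 -0.    -1.   ] toolframe shift [-0.0163  0.0136  0.0002] turn about tool z 0.0023
```

>>> {"fn": "servo_tool", "kwargs": {"moves": [[0,0,0.001,0,0,0,0.02],[0,0.004,0,0,0,0,0.02],[0,0.004,0,0,0,0,0.02],[0,0.003,0,0,0,0,0.02],[0,0.002,0,0,0,0,0.02],[0,0,0,0,0,0,0.02]]}}

```text
time: 10.5
position: [0.5942, -0.0738, 0.0621]
tool_rot: [0.0, 0.777, 0.629, 0.0]
wrist_force: [-1.8, -0.5, 5.2]
grip_width: 0.356
grasp_force: 82.8
```

```bash
python3 st.py .5914 -.0899 .062 -.2125
```

```text
t 10.5 pos [ 0.5942 -0.0738  0.0621] q [-0.29  0.34  1.88  0.    0.92 -0.08] F [-1.8 -0.5  5.2] M [ 0.19  0.43 -0.06] g 0.3557339805511054 82.78154611587524
tilt [ 0.001 -0.    -1.   ] toolframe shift [-0.0163  0.0006  0.0001] turn about tool z 0.0023
```

>>> {"fn": "servo_tool", "kwargs": {"moves": [[-0.004,0,0,0,0,0,0.02],[-0.004,0,0,0,0,0,0.02],[-0.003,0,0,0,0,0,0.02],[-0.002,0,0,0,0,0,0.02],[-0.001,0,0,0,0,0,0.02],[0,0,0,0,0,0,0.02]]}}

```text
time: 11.25
position: [0.5916, -0.087, 0.0622]
tool_rot: [0.0, 0.778, 0.629, 0.001]
wrist_force: [-1.0, 2.6, 4.2]
grip_width: 0.351
grasp_force: 82.8
```

>>> {"fn": "servo_tool", "kwargs": {"moves": [[0,0.001,0,0,0,0,0.02],[0,0.001,0,0,0,0,0.02],[0,0,0,0,0,0,0.02]]}}

```text
time: 11.62
position: [0.592, -0.0871, 0.0622]
tool_rot: [-0.002, 0.778, 0.628, -0.0]
wrist_force: [-6.3, 3.5, 10.2]
grip_width: 0.358
grasp_force: 83.5
```

```bash
cat >> st.py <<'E'
s=monitor.state();R=RM(s["tool_rot"]);print("F tool",(R.T@s["wrist_force"]).round(1),"M tool",(R.T@s["moment"]).round(2))
E
python3 st.py .5914 -.0899 .062 -.2125
```

```text
t 11.62 pos [ 0.592  -0.0871  0.0622] q [-0.32  0.34  1.88  0.    0.92 -0.11] F [-6.3  3.5 10.2] M [ 0.55  1.01 -0.4 ] g 0.35754876077256453 83.47773671150208
tilt [-0.003  0.002 -1.   ] toolframe shift [-0.0028  0.      0.0002] turn about tool z 0.0007
F tool [  2.1  -6.9 -10.1] M tool [1.1  0.32 0.4 ]
```

>>> {"fn": "servo_tool", "kwargs": {"moves": [[-0.001,0,0,0,0,0.005,0.02],[-0.001,0,0,0,0,0.005,0.02],[-0.001,0,0,0,0,0,0.02],[0,0,0,0,0,0,0.02]]}}

```text
time: 12.12
position: [0.5916, -0.0889, 0.0621]
tool_rot: [-0.002, 0.78, 0.626, 0.0]
wrist_force: [-5.4, 7.1, 9.5]
grip_width: 0.359
grasp_force: 83.4
```

```bash
python3 st.py .5914 -.0899 .062 -.2125
```

```text
t 12.12 pos [ 0.5916 -0.0889  0.0621] q [-0.32  0.34  1.88  0.    0.92 -0.1 ] F [-5.4  7.1  9.5] M [1.11 0.78 0.37] g 0.3588109282320651 83.43199968338013
tilt [-0.002  0.003 -1.   ] toolframe shift [-0.001   0.0001  0.0001] turn about tool z -0.0054
F tool [ 5.8 -6.9 -9.5] M tool [ 1.    0.92 -0.38]
```

>>> {"fn": "servo_tool", "kwargs": {"moves": [[-0.001,0,0,0,0,-0.003,0.02],[-0.001,0.0005,0.0003,0,0,-0.002,0.02],[0,0.0007,0.0003,0,0,0,0.02],[0,0,0,0,0,0,0.02],[0,0,0,0,0,0,0.02]]}}

```text
time: 12.75
position: [0.5914, -0.0902, 0.0621]
tool_rot: [-0.004, 0.779, 0.627, -0.001]
wrist_force: [-9.2, 9.6, 14.5]
grip_width: 0.356
grasp_force: 84.2
```

```bash
python3 st.py .5914 -.0899 .062 -.2125
```

```text
t 12.75 pos [ 0.5914 -0.0902  0.0621] q [-0.32  0.34  1.88  0.    0.93 -0.11] F [-9.2  9.6 14.5] M [ 1.43  1.47 -0.02] g 0.35628979923703674 84.16259765625
tilt [-0.006  0.005 -1.   ] toolframe shift [ 0.0003 -0.      0.0001] turn about tool z -0.0024
F tool [  7.4 -11.1 -14.4] M tool [1.74 1.08 0.02]
```

>>> {"fn": "servo_tool", "kwargs": {"moves": [[-0.001,0,0,0,0,0,0.02],[-0.001,0,0,0,0,0,0.02],[0,0,0,0,0,0,0.02]]}}

```text
time: 13.12
position: [0.5913, -0.0904, 0.0622]
tool_rot: [-0.005, 0.779, 0.627, 0.001]
wrist_force: [-7.6, 15.5, 15.4]
grip_width: 0.359
grasp_force: 84.1
```

```bash
python3 st.py .5914 -.0899 .062 -.2125
python3 - <<'E'
from h import *
s=eyes.read_camera("scene")
cv2.imwrite("pics/near.png",cv2.resize(s["img"][210:390,170:370],(660,594),interpolation=3)[...,::-1])
E
```

```text
t 13.12 pos [ 0.5913 -0.0904  0.0622] q [-0.32  0.34  1.88  0.01  0.93 -0.11] F [-7.6 15.5 15.4] M [2.18 1.3  0.07] g 0.35912838975311445 84.09441232681274
tilt [-0.005  0.008 -1.   ] toolframe shift [ 0.0005 -0.      0.0002] turn about tool z -0.0029
F tool [ 13.6 -10.9 -15.2] M tool [ 1.73  1.85 -0.06]
```

View pics/near.png

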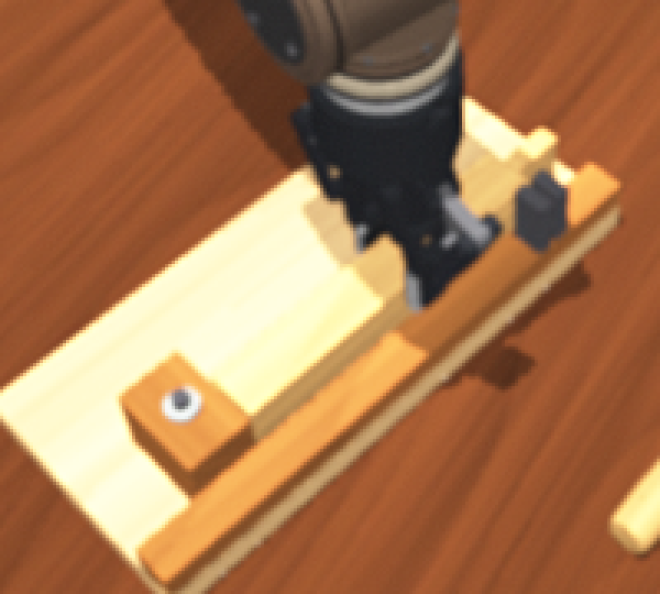

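The picture shows the batten upright along the fence, square end at the stop (250,420), tongue beside the guide (545,150). The last 2 mm toward the stop stalled and the force rose, so all three contacts are made. Now I level the small tilt and trim the push.

>>> {"fn": "servo_tool", "kwargs": {"moves": [[-0.0005,0,-0.0002,-0.003,-0.003,0,0.02],[-0.0006,0,-0.0002,-0.003,-0.003,0,0.02],[0,0,0,0,0,0,0.02],[0,0,0,0,0,0,0.02]]}}

```text
time: 13.68
position: [0.5912, -0.0904, 0.0621]
tool_rot: [-0.001, 0.779, 0.627, 0.001]
wrist_force: [-5.2, 18.0, 13.4]
grip_width: 0.356
grasp_force: 84.0
```

```bash
python3 st.py .5914 -.0899 .062 -.2125
```

```text
t 13.68 pos [ 0.5912 -0.0904  0.0621] q [-0.32  0.34  1.88  0.    0.92 -0.11] F [-5.2 18.  13.4] M [2.82 1.03 0.17] g 0.35645072914580983 83.96367073059082
tilt [ 0.     0.003 -1.   ] toolframe shift [0.0005 0.0001 0.0001] turn about tool z -0.0033
F tool [ 16.5  -9.  -13.3] M tool [ 1.61  2.54 -0.16]
```

>>> {"fn": "servo_tool", "kwargs": {"moves": [[0,0.0004,0,0,0,-0.001,0.02],[0,0.0003,0,0,0,-0.001,0.02],[0,0,0,0,0,0,0.02],[0,0,0,0,0,0,0.02],[0,0,0,0,0,0,0.02],[0,0,0,0,0,0,0.02],[0,0,0,0,0,0,0.02],[0,0,0,0,0,0,0.02]]}}

```text
time: 14.68
position: [0.5912, -0.0904, 0.0621]
tool_rot: [-0.002, 0.779, 0.627, 0.001]
wrist_force: [-7.9, 18.2, 14.4]
grip_width: 0.358
grasp_force: 84.2
```

```bash
python3 st.py .5914 -.0899 .062 -.2125
python3 - <<'E'
from h import *
s=eyes.read_camera("scene")
cv2.imwrite("pics/near2.png",cv2.resize(s["img"][210:390,170:370],(660,594),interpolation=3)[...,::-1])
E
```

```text
t 14.68 pos [ 0.5912 -0.0904  0.0621] q [-0.32  0.34  1.88  0.    0.92 -0.11] F [-7.9 18.2 14.4] M [ 2.76  1.28 -0.05] g 0.35848417636391844 84.17965650558472
tilt [-0.001  0.004 -1.   ] toolframe shift [0.0005 0.0001 0.0001] turn about tool z -0.0021
F tool [ 16.1 -11.6 -14.3] M tool [1.84 2.43 0.05]
```

View pics/near2.png

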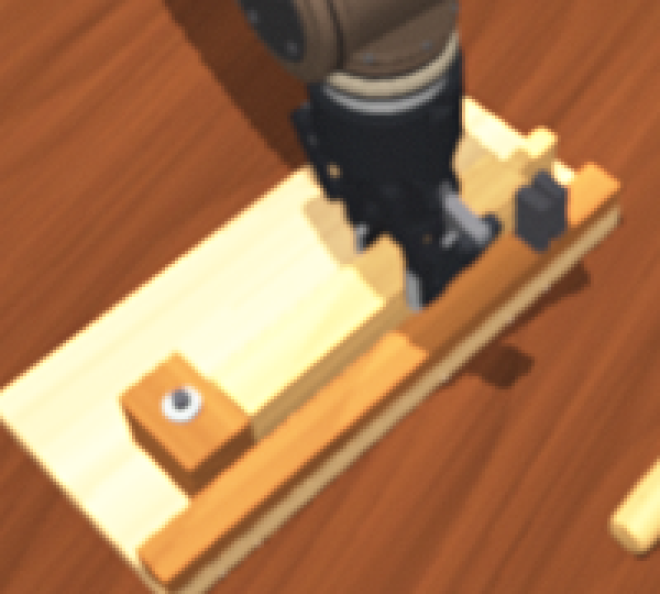

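The picture shows the batten seated against the fence, the board and the stop face (250,425), with its tongue at the guide. The push is steady at about 16, 12 and 14 N, so I hand in.

```bash
python3 -c "
from bench import workorder
print(workorder.close_job())"
```

```text
the job is handed in; nothing more can be done
None
```

The job is handed in (the judge gave no result): the pale batten is upright in the jig, square end at the stop block and tongue at the saw guide, and the arm is still pushing it with about 14 N down, 12 N to the fence and 16 N towards the stop (wrist readings, part of it friction).

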